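# Set a lamp tripod's leg to its length mark and lock it

### The job

One leg of the lamp tripod lying on the grooming bench, the upper one, has slid out with its cam lever open: slide its lower section back up until the end of the clamp is level with the middle ring on the tube, and only then squeeze the lever fully shut, holding the leg at the ring all the while so that it does not creep. Finish still holding it, the clamp end at the ring and the shut lever and leg gripped together between the fingers, and leave the brush, comb and canister where they are.

Things in the scene. Friction and masses are not known exactly. Their poses are not given: they have to be found in the camera images.
- tripod: folded work-lamp tripod lying on the black mat, standing firm; square grey lamp at its own +y end, feet at -y. Origin on the mat straight below the middle ring of the upper leg; x level across the legs, y level to the lamp, z up. Three parallel legs slope down to the feet at 8.6 degrees (sine 0.15): two lower ones, already locked, and the upper one to set
- mark (a point): centre of the middle ring of the upper leg, on its axis, 107 mm above the mat; turned as the tripod. The inner tube is aluminium, 20 mm across, with three black rings 6 mm wide, 30 mm apart; the middle one is the length mark. The two lower legs' axes run 53 mm below and 34 mm to either side; their clamps are 36 mm across
- clamp_end (a point): lower section of the upper leg, sliding over the inner tube: black clamp 36 mm across, 30 mm long, then bare tube 28 mm across, then rubber foot; 258 mm long, 0.3 to 0.6 kg. This point: on the axis at the clamp's lamp-side end, which must come level with the ring; y up the leg, x level to the lever side. Lever open, it runs down to its stop unless held; pushing it up takes 1 to 2 N
- leg (a joint): how far the end of the clamp is from the middle ring, m: 0 level with the ring, positive when the leg is too long (slid out to the foot end, stop at 0.075), negative when too short.
- lever (a joint): angle of the upper leg's cam lever, rad: 0 fully shut along the tube; positive open, its free end swung out sideways to +x of the sleeve (0.42 to 0.54 at the start). It stays where it is left; moving it takes about 6 N near its free end. Below about 0.3 its cam begins to drag on the inner tube, and shut it clamps the leg
- lever_pin (a point): the steel cam lever: flat blade 52 mm long, 5 mm thick, 18 mm tall. This point: on its pin, 18.5 mm to +x of the sleeve's axis, 12 mm from the clamp end towards the foot. The blade runs from the pin along its own -y; shut, its outer face is 21 mm from the sleeve's axis, so bare tube and shut lever measure 35 mm across
- grip (a point): where fingers can take bare tube and lever together from above: on the sleeve's axis, 46 mm from the clamp end towards the foot. One finger goes on the -x side of the tube (14 mm from the axis; the tube is geom leg_c0, the clamp leg_c1), the other on the lever; with the lever open as at the start, its free end stands 42 to 48 mm out on the +x side
- canister: bystander: closed yellow plastic canister with a twist cap, 90 mm across, 166 mm tall; origin at the centre of its underside
- pin_brush: bystander: wooden pin brush lying on its pins, 230 mm long, 60 mm wide; origin on the mat below the neck
- flea_comb: bystander: steel flea comb lying flat, 190 by 34 mm; origin below its middle

How it is judged:
By the outcome, as a careful person would: the job done as asked, in the order asked, and still so for the second after the job is handed in, while the arm keeps its last pose, push and grip.
It also fails if it takes over 43 s, if anything falls off the work surface, if the arm or the gripper's body presses on something with over 40 N, if the wrist force passes 120 N, or if a joint passes its speed limit or range.

### The arm

A 6-joint arm with a two-finger parallel gripper is mounted at the origin on the work surface. World frame = base frame: x ahead of the robot, y to its left, z up, the work surface at z = 0. Lengths are in mm, angles in rad, forces in N, time in s.
With the tool pointing down it reaches from about 350 to 875 mm from the base axis. Payload 4.2 kg.
Tool frame: the origin (TCP) lies on the mounting face of the last link; the fingertips stand 173 mm ahead of it and the grasp point (between the pads) lies 155 mm ahead of it; z points along the fingers, y is the line along which they close (so a half turn about z gives the same grasp; the last joint's range is limited). The gripper opens to 85 mm and grips with 20 to 120 N. Pads are 22 mm wide; open, the fingers measure 114 mm over their backs; the gripper's body (76 mm by 85 mm) begins 54 mm behind the grasp point. The pads swing forward as they close: fully open they stand 13 mm farther back than shut.
Start: joints at [1.433, 0.385, 0.008, 0, -1.194, -0.259], TCP at [241.51, 576.431, 404.712] pointing down, gripper open.
Joint ranges: [-3.14, 3.14], [-1.21, 2.06], [-1.07, 1.41], [-3.16, 2.05], [-2.99, -0.16], [-3.1, 3.1]. Speed limits (rad/s): [2.79, 2.79, 3.14, 3.14, 3.14, 3.14].

### API

Orientations are given as a unit quaternion [x, y, z, w].
In Python, from bench import arm gives the robot as it stands.
- The arm moves only by the tool carry_out, never from a script. Its argument "rows" is a list of rows, each a list of 7 numbers: the shift along the tool's x, y, z as a fraction of full scale, then the turn, a rotation vector about the tool's x, y, z as a fraction of full scale, then the opening, from -1 (shut) to 1 (fully open). A call has 1 to 12 rows; each row is the pose to reach, as a shift and turn from the pose commanded when the call began, along the tool's axes at that moment, turning the shorter way round; what a row does not reach only later rows make up. Full scale, the value 1, is 20 cm for a shift and pi rad for a turn. A row lasts 1/8 s, in which the tool goes at most 62.5 mm and 10.7 degrees, less where a joint would pass 70% of its speed; a pose out of reach is approached as far as the arm can. A call with a number of a shift or a turn outside -1 to 1 is refused whole. A call with a gripper value outside its range is refused whole. The fingers move at their own pace and stop on an object; the grip force is fixed at half the most. Time passes only in rows, so rows that repeat a pose let the fingers close. It gives the time, the measured TCP pose, the force, the opening and the grip force at its end, in the units of the state.
- arm.read_state(): the state, without advancing time (a new reading comes with each control period).
- arm.get_image(name): name is "side" or "top"; returns (picture, depth): 480x640x3 uint8, red, green, blue; 480x640 float32, mm along the optical axis (not along the pixel's ray), 0 where there is no reading.
- arm.calibration(name): a dict with "mtx" (3x3 intrinsics, pixels), "k1" (the pictures are not rectified: a ray, as slopes to the right and down, at radius r is drawn at 1 + k1 r^2 times it, then the intrinsics apply), "cam_to_world" (4x4, takes a point from camera to world coordinates). Camera axes: x right, y up, looking along -z (the intrinsics and any distortion apply to the point x, -y, -z); pixel columns grow to the right and rows downward; lengths in mm; the calibration is good to about 2 mm. A picture is of the moment at which its call begins. calibration takes no time and is no camera call.
- arm.job_done(): hands the job in; it is judged then, once.
The state is a dict: "clock": time; "joints": joint angles; "joint_vel": joint speeds; "joint_efforts": joint torques, N m; "position": TCP position; "ee_rot": TCP orientation; "contact_force": force on the tool from outside, world axes, zero at the start; "wrist_torque": the same for the moment, N m; "gripper_width": finger opening in mm; "grasp_force": force on a finger pad.
Only numpy, scipy, OpenCV 4.12 (cv2) and the standard library are available. Lean on these libraries where they do the work, as an engineer would, in place of code of your own. Each camera call takes 0.05 s, during which the arm holds its last target. There are 200 camera calls.

## Working session

There is one attempt and no reset: what is moved stays moved. The work goes in short steps, Python scripts to look and compute and a tool call to move; the robot and the scene stay as the last step left them, time stands still between calls to the robot, and variables do not carry over. Pictures are saved under pics/ and viewed, at most 10 in all, crops included, and the job is handed in when it is done.

Besides the shell and the picture viewer there is one more tool, called after "Request:" as name(argument=value, ...), one argument or row to a line, values as JSON. carry_out: Moves the arm, as the interface text tells. Its arguments: {"type":"object","properties":{"rows":{"type":"array"}},"required":["rows"]}

```bash
ls; mkdir -p pics; cat > h.py <<'E'
import numpy as np, cv2
from bench import arm
def snap(n,f):
    p,d=arm.get_image(n); cv2.imwrite(f'pics/{f}.png',p[:,:,::-1]); np.save(f'pics/{f}.npy',d); return p,d
def pts(n,uv,depth):
    c=arm.calibration(n); uv=np.array(uv,float).reshape(-1,1,2)
    M=np.array(c['mtx']);s=(uv[:,0]-M[:2,2])/[M[0,0],M[1,1]]
    u=s.copy()
    for _ in range(10): u=s/(1+c['k1']*(u**2).sum(1,keepdims=True))
    z=np.array(depth,float).reshape(-1,1)
    P=np.hstack([u[:,:1]*z,-u[:,1:]*z,-z,np.ones_like(z)])
    return (P@np.array(c['cam_to_world']).T)[:,:3]
def onplane(n,uv,h):
    a=pts(n,uv,np.full(len(uv),100.));o=np.array(arm.calibration(n)['cam_to_world'])[:3,3]
    t=(np.asarray(h)-o[2])/(a[:,2]-o[2]); return o+(a-o)*t[:,None]
E
python3 - <<'E'
from h import *
for n in('top','side'):
    snap(n,n+'0'); c=arm.calibration(n); print(n,np.round(c['mtx'],1).tolist(),c['k1'],np.round(c['cam_to_world'],3).tolist())
s=arm.read_state(); print(s)
E
```

```text
pics
top [[592.9, 0.0, 311.2], [0.0, 592.9, 239.3], [0.0, 0.0, 1.0]] -0.11426619583775977 [[0.011, 0.983, -0.186, 390.46], [-1.0, 0.008, -0.017, -74.109], [-0.015, 0.186, 0.982, 985.419], [0.0, 0.0, 0.0, 1.0]]
side [[520.4, 0.0, 324.2], [0.0, 520.4, 248.6], [0.0, 0.0, 1.0]] -0.016534031241290537 [[-0.901, 0.305, -0.309, 311.423], [-0.434, -0.619, 0.655, 526.11], [0.008, 0.724, 0.69, 679.616], [0.0, 0.0, 0.0, 1.0]]
{'clock': 0.1, 'joints': array([ 1.43257507e+00,  3.85480481e-01,  6.77540853e-03, -4.01703263e-04,
       -1.19401784e+00, -2.58589100e-01]), 'joint_vel': array([-1.83096438e-03, -2.81324453e-03,  3.42479918e-03,  1.70437543e-03,
       -4.90651541e-05, -4.50486994e-04]), 'joint_efforts': array([-3.74134625e-04, -3.93317449e+01,  1.88930529e+01,  4.19793919e+00,
       -2.58117347e-03,  2.11194092e-06]), 'position': array([241.45752306, 576.28251598, 403.74014795]), 'ee_rot': array([ 9.80367098e-01, -1.97178575e-01, -1.28413843e-04,  9.72777303e-04]), 'contact_force': array([-0.2505043, -0.6493669,  0.8077329]), 'wrist_torque': array([-2.90184279e-02, -3.69751778e-02, -6.74788631e-05]), 'grasp_force': 0.0, 'gripper_width': 85.61625196212343}
```

View pics/top0.png

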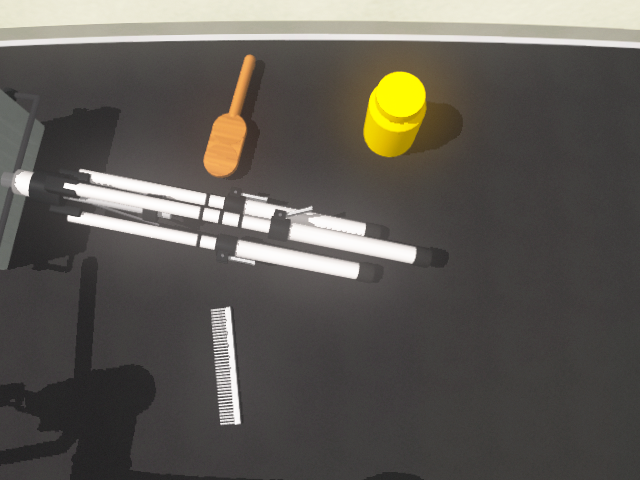

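View pics/side0.png

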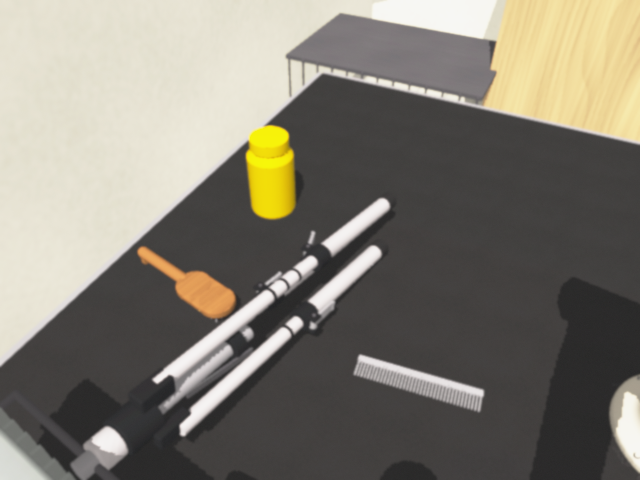

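The top view shows the upper leg running from about (20,183) to (440,257). Its three rings are near x=205, 222 and 240, the clamp is at about (279,224), and the open lever runs to about (312,208). The canister is at (395,115), the brush at (230,130) and the comb at (226,365). The side view shows the same rings near (293,277). I'll zoom in on both.

```bash
python3 - <<'E'
import cv2,numpy as np
a=cv2.imread('pics/top0.png')[175:275,180:340]; b=cv2.imread('pics/side0.png')[190:310,250:410]
a=(255*(a/255.)**1.0).astype('uint8')
cv2.imwrite('pics/crop0.png',np.vstack([cv2.resize(a,None,fx=3.6,fy=3.6,interpolation=2)[:300],cv2.resize(b,None,fx=3.6,fy=2.5,interpolation=2)[:300]]))
cv2.imwrite('pics/cropa.png',cv2.resize(a,None,fx=5,fy=5,interpolation=2))
# sample brightness along the upper leg axis in the top picture
g=cv2.imread('pics/top0.png',0);d=np.load('pics/top0.npy')
from h import *
p0=np.array([110,198.]);p1=np.array([410,252.])
for u in range(196,300,1):
    # across profile: white span at column
    col=g[195:265,u]; 
for u in (130,150,170,190,214,231,255,310,330,350,370,390):
    v0=int(198+(u-110)*.18); w=[v for v in range(v0-14,v0+15) if g[v,u]>150]
    dd=d[v0-3:v0+4,u]; print(u,v0,w[0],w[-1],np.round(dd.min(),1))
E
```

```text
130 201 187 210 875.9
150 205 191 209 879.8
170 208 194 214 884.8
190 212 198 217 886.0
214 216 202 222 890.5
231 219 213 225 890.9
255 224 210 230 895.8
310 234 220 243 900.7
330 237 223 247 904.6
350 241 227 251 904.7
370 244 238 255 911.0
390 248 242 259 912.9
```

View pics/cropa.png

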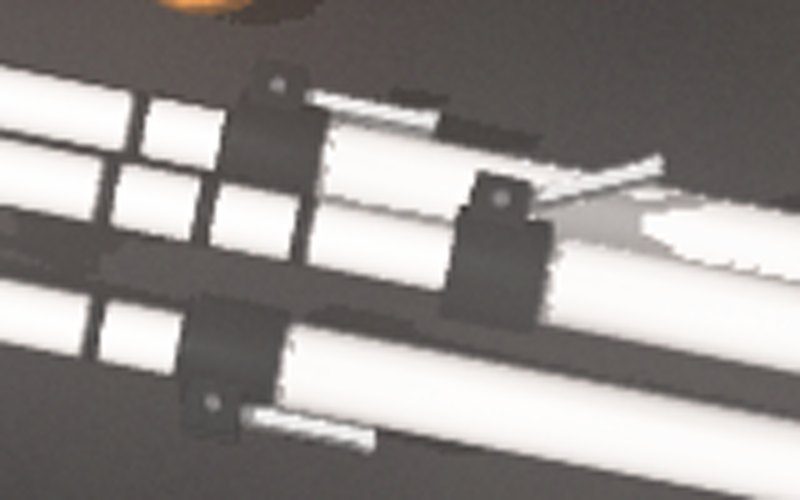

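The crop shows the upper leg's rings at full-picture pixels (201.4,213), (220.8,217) and (240.4,221). The clamp's lamp-side edge is at about (270.4,225), the lever pin at (280,214) and the blade tip at (312,208). Next I'll fit the axis.

```bash
cat > fit.py <<'E'
from h import *
from scipy.optimize import least_squares
def cloud(n,d,box):
    v,u=np.mgrid[box[1]:box[3],box[0]:box[2]]; u=u.ravel();v=v.ravel();z=d[v,u];k=z>0
    return np.c_[u,v][k],pts(n,np.c_[u,v][k],z[k])
def axis(P,r,x0):
    # axis through (x,y=y0,z); yaw psi; slope fixed
    def f(q):
        dv=np.array([-np.sin(q[2])*.98869,np.cos(q[2])*.98869,.15]);w=P-[q[0],x0[3],q[1]]
        return np.linalg.norm(w-np.outer(w@dv,dv),axis=1)-r
    s=least_squares(f,x0[:3],loss='soft_l1',f_scale=2); return s.x,np.std(f(s.x))
E
python3 - <<'E'
from fit import *
rings=[(201.4,213),(220.8,217),(240.4,221)]
d=np.load('pics/top0.npy')
R=onplane('top',rings,[121.5,117,112.5]);print(np.round(R,1),np.linalg.norm(R[2]-R[0]))
psi0=np.arctan2(-(R[0]-R[2])[0],(R[0]-R[2])[1]);print('psi',psi0)
for nm,n,box in(('inner','top',(100,190,262,235)),('sleeve','top',(320,220,405,262))):
    uv,P=cloud(n,d,box); r=10 if nm=='inner' else 14
    dirv=np.array([-np.sin(psi0),np.cos(psi0)]);rel=P[:,:2]-R[1,:2];s=rel@dirv;t=rel@[dirv[1],-dirv[0]]
    k=(abs(t)<r+4)&(P[:,2]>107+.1517*s-5)&(P[:,2]<107+.1517*s+r+10)
    q,e=axis(P[k],r,[R[1,0],107,psi0,R[1,1]]);print(nm,k.sum(),np.round(q,3),round(e,2))
ds=np.load('pics/side0.npy')
uv,P=cloud('side',ds,(150,190,400,400));rel=P[:,:2]-R[1,:2];s=rel@dirv;t=rel@[dirv[1],-dirv[0]]
for nm,lo,hi,r in(('inner',-35,150,10),('sleeve',-240,-115,14)):
    k=(s>lo)&(s<hi)&(abs(t)<r+4)&(P[:,2]>107+.1517*s-5)&(P[:,2]<107+.1517*s+r+10)
    q,e=axis(P[k],r,[R[1,0],107,psi0,R[1,1]]);print('side',nm,k.sum(),np.round(q,3),round(e,2))
# clamp, lever, pin in tripod coords (ring = origin), top view
lab=[('clampend',(270.4,225),(107-75*.15+18)),('pin',(280,214.4),107-87*.15+9),('tip',(312.2,207.6),107-135*.15+9)]
for a,p,h in lab:
    X=onplane('top',[p],[h])[0];w=X-R[1];print(a,np.round(X,1),'s',w[:2]@dirv,'t',w[:2]@[dirv[1],-dirv[0]])
for a,p in(('can',(401,90)),('brush',(230,130))): print(a,onplane('top',[p],[166 if a=='can' else 20])[0])
E
```

```text
[[592.9 107.  121.5]
 [587.9  78.  117. ]
 [583.   48.7 112.5]] 59.81058601490268
psi -0.1692620019293943
inner 2152 [ 5.90009e+02  1.07218e+02 -1.64000e-01] 1.32
sleeve 1533 [ 5.89856e+02  1.07035e+02 -1.61000e-01] 1.28
side inner 1596 [ 5.89564e+02  1.06746e+02 -1.63000e-01] 0.84
side sleeve 783 [ 5.89987e+02  1.06362e+02 -1.62000e-01] 0.87
clampend [576.8   2.9 113.8] s -75.91247155183382 t 1.7040444520116458
pin [595.8 -10.4 103. ] s -85.87359660631357 t 22.677165726586637
tip [608.6 -59.4  95.8] s -132.02748240577375 t 43.56379003695837
can [ 772.94431581 -190.90928852  166.        ]
brush [764.70048517  85.71448738  20.        ]
```

```bash
cat > mv.py <<'E'
from h import *
import json,os,sys
from scipy.spatial.transform import Rotation as Ro
psi=-.163; ring=np.array([590.2,79.5,107.])
X=np.array([np.cos(psi),np.sin(psi),0]); D=np.array([-np.sin(psi)*.98869,np.cos(psi)*.98869,.15]); N=np.cross(X,D)
RT=Ro.from_matrix(np.c_[-D,-X,-N])
def load():
    if os.path.exists('cmd.json'): c=json.load(open('cmd.json')); return np.array(c[0]),Ro.from_quat(c[1])
    return np.array([241.51,576.431,404.712]),Ro.from_quat([.98037,-.19717,0,0])
def did(row): # last row of the call just made
    p,R=load(); p=p+R.apply(np.array(row[:3])*200); R=R*Ro.from_rotvec(np.array(row[3:6])*np.pi)
    json.dump([p.tolist(),R.as_quat().tolist()],open('cmd.json','w'))
def tcp(s,t,h): return ring+s*D+t*X+(h+155)*N
def want(s,t,h):
    p,R=load(); return np.round(np.r_[R.inv().apply(tcp(s,t,h)-p)/200,(R.inv()*RT).as_rotvec()/np.pi],4)
def where():
    S=arm.read_state(); R=Ro.from_quat(S['ee_rot']); g=S['position']+R.apply([0,0,155])-ring
    print('clock',S['clock'],'s,t,h',np.round([g@D,g@X,g@N],2),'rot err deg',np.round(np.degrees((RT.inv()*R).as_rotvec()),2),'w',round(S['gripper_width'],1),'gf',round(S['grasp_force'],1),
     'F d,x,n',np.round([S['contact_force']@D,S['contact_force']@X,S['contact_force']@N],2),'j',np.round(S['joints'],2))
    p,R=load(); g=p+R.apply([0,0,155])-ring; print('cmd',np.round([g@D,g@X,g@N],2))
E
python3 - <<'E'
from mv import *
print(want(-116,22.5,100)); where()
E
```

```text
[ 2.8552  2.3352  0.315   0.032  -0.0406  0.4247]
clock 0.1 s,t,h [ 449.66 -424.79   75.14] rot err deg [ -5.86   7.38 -76.44] w 85.6 gf 0.0 F d,x,n [-0.55 -0.14  0.9 ] j [ 1.43  0.39  0.01 -0.   -1.19 -0.26]
cmd [ 450.26 -424.71   76.03]
```

Request:
carry_out(
  rows=[
    [0.95,0.78,0,0,0,0,1],
    [0.95,0.78,0,0,0,0,1],
    [0.95,0.78,0,0,0,0,1],
    [0.95,0.78,0,0,0,0,1],
    [0.95,0.78,0,0,0,0,1],
  ],
)

```text
clock: 0.72
position: [357.4, 355.9, 404.7]
ee_rot: [0.98, -0.199, -0.0, 0.0]
contact_force: [0.6, 1.1, 0.0]
gripper_width: 85.4
grasp_force: 0.0
```

Request:
carry_out(
  rows=[
    [0.95,0.78,0,0,0,0,1],
    [0.95,0.78,0,0,0,0,1],
    [0.95,0.78,0,0,0,0,1],
    [0.95,0.78,0,0,0,0,1],
    [0.95,0.78,0,0,0,0,1],
  ],
)

```text
clock: 1.35
position: [472.6, 139.6, 404.2]
ee_rot: [0.98, -0.2, -0.0, 0.0]
contact_force: [-0.4, 1.0, 0.5]
gripper_width: 85.6
grasp_force: 0.0
```

Request:
carry_out(
  rows=[
    [0.95,0.78,0,0,0,0,1],
    [0.95,0.78,0,0,0,0,1],
    [0.95,0.78,0,0,0,0,1],
    [0.95,0.78,0,0,0,0,1],
    [0.95,0.78,0,0,0,0,1],
    [0.95,0.78,0,0,0,0,1],
  ],
)

```text
clock: 2.1
position: [586.5, -74.4, 404.0]
ee_rot: [0.98, -0.197, -0.001, -0.0]
contact_force: [-0.5, 1.5, 0.9]
gripper_width: 85.7
grasp_force: 0.0
```

```bash
python3 - <<'E'
from mv import *
for _ in range(3): did([.95,.78,0,0,0,0])
where(); print(want(-120,22.5,100))
E
```

```text
clock 2.1 s,t,h [-129.38   21.15  163.29] rot err deg [ -5.82   7.25 -76.49] w 85.7 gf 0.0 F d,x,n [ 1.53 -0.73  0.72] j [ 0.15  0.33 -0.08 -0.   -1.16  1.03]
cmd [-130.48   21.28  164.14]
[ 0.0097  0.0145  0.318   0.032  -0.0406  0.4247]
```

Request:
carry_out(
  rows=[
    [0.01,0.015,0.1,0.032,-0.0406,0.4247,1],
    [0.01,0.015,0.2,0.032,-0.0406,0.4247,1],
    [0.01,0.015,0.318,0.032,-0.0406,0.4247,1],
    [0.01,0.015,0.318,0.032,-0.0406,0.4247,1],
    [0.01,0.015,0.318,0.032,-0.0406,0.4247,1],
    [0.01,0.015,0.318,0.032,-0.0406,0.4247,1],
    [0.01,0.015,0.318,0.032,-0.0406,0.4247,1],
    [0.01,0.015,0.318,0.032,-0.0406,0.4247,1],
    [0.01,0.015,0.318,0.032,-0.0406,0.4247,1],
    [0.01,0.015,0.318,0.032,-0.0406,0.4247,1],
    [0.01,0.015,0.318,0.032,-0.0406,0.4247,1],
  ],
)

```text
clock: 3.48
position: [587.0, -78.9, 341.1]
ee_rot: [-0.646, 0.76, 0.049, 0.057]
contact_force: [-0.3, -0.4, 0.3]
gripper_width: 85.7
grasp_force: 0.0
```

```bash
python3 - <<'E'
from mv import *
did([0.01, 0.015, 0.318, 0.032, -0.0406, 0.4247])
where(); print(want(-122,22.5,40),want(-122,22.5,-2))
p,_=snap('top','top1');q,_=snap('side','side1')
cv2.imwrite('pics/b1.png',np.hstack([cv2.resize(p[160:280,180:360],None,fx=2.2,fy=4)[:, :, ::-1],cv2.resize(q[180:300,250:420],None,fx=2.3,fy=4)[:,:,::-1]])[:, :800])
E
```

```text
clock 3.475 s,t,h [-119.91   22.53   99.93] rot err deg [-0.02  0.01 -0.06] w 85.7 gf 0.0 F d,x,n [-0.35 -0.25  0.31] j [ 0.1   0.38 -0.11 -0.17 -1.05 -0.19]
cmd [-120.11   22.5   100.01]
[ 9.400e-03  1.000e-04  3.001e-01  0.000e+00  0.000e+00 -0.000e+00] [ 9.400e-03  1.000e-04  5.101e-01  0.000e+00  0.000e+00 -0.000e+00]
```

View pics/b1.png

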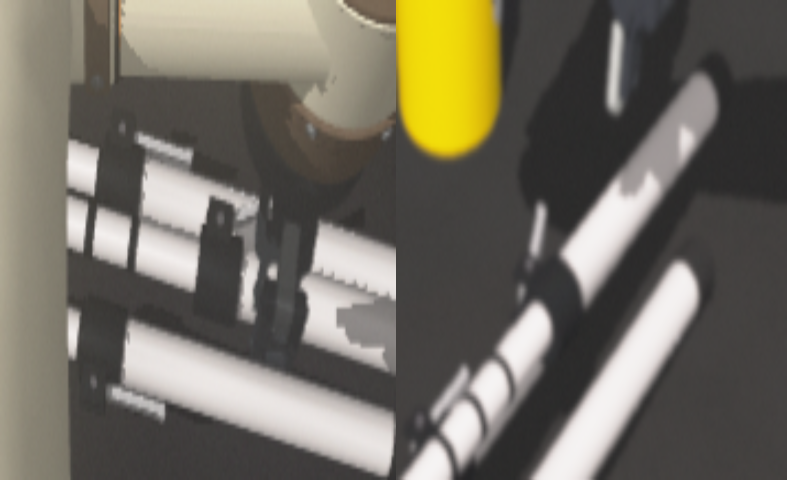

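The left half shows the gripper above the sleeve just below the clamp. The right half shows the clamp at about (560,300), the rings at about (445–510,380–450) and the lever still open at about (537,235). Now I'll descend.

Request:
carry_out(
  rows=[
    [0.01,0,0.1,0,0,0,1],
    [0.01,0,0.2,0,0,0,1],
    [0.01,0,0.3,0,0,0,1],
    [0.01,0,0.4,0,0,0,1],
    [0.01,0,0.48,0,0,0,1],
    [0.01,0,0.53,0,0,0,1],
    [0.01,0,0.53,0,0,0,1],
    [0.01,0,0.53,0,0,0,1],
  ],
)

```text
clock: 4.58
position: [589.6, -65.3, 236.7]
ee_rot: [-0.646, 0.76, 0.048, 0.058]
contact_force: [-0.5, -0.1, -0.2]
gripper_width: 85.3
grasp_force: 0.0
```

```bash
python3 - <<'E'
from mv import *
did([0.01,0,.53,0,0,0])
where(); print(want(-122,18,-6))
E
```

```text
clock 4.575 s,t,h [-121.9    23.14   -5.3 ] rot err deg [ 0.07 -0.01 -0.03] w 85.3 gf 0.0 F d,x,n [-0.26 -0.51 -0.15] j [ 0.13  0.5  -0.21 -0.2  -0.83 -0.16]
cmd [-122.11   22.49   -5.99]
[-0.0006  0.0226  0.0001  0.      0.     -0.    ]
```

Request:
carry_out(
  rows=[
    [0,0.01,0,0,0,0,0.75],
    [0,0.0225,0,0,0,0,0.54],
    [0,0.0225,0,0,0,0,0.54],
    [0,0.0225,0,0,0,0,0.54],
    [0,0.0225,0,0,0,0,0.54],
  ],
)

```text
clock: 5.2
position: [584.9, -64.6, 236.0]
ee_rot: [-0.645, 0.76, 0.049, 0.057]
contact_force: [-0.3, -0.8, -0.8]
gripper_width: 65.6
grasp_force: 0.0
```

```bash
python3 - <<'E'
from mv import *
did([0,.0225,0,0,0,0])
where()
E
```

```text
clock 5.2 s,t,h [-122.03   18.13   -5.97] rot err deg [-0.   -0.   -0.01] w 65.6 gf 0.0 F d,x,n [-1.   -0.18 -0.65] j [ 0.13  0.49 -0.22 -0.2  -0.83 -0.16]
cmd [-122.11   17.99   -5.99]
```

Request:
carry_out(
  rows=[
    [0,-0.0025,0,0,0,0,0.54],
    [0,-0.005,0,0,0,0,0.54],
    [0,-0.005,0,0,0,0,0.54],
  ],
)

```text
clock: 5.58
position: [585.8, -64.7, 235.9]
ee_rot: [-0.645, 0.76, 0.049, 0.057]
contact_force: [-0.4, 0.0, 0.4]
gripper_width: 65.8
grasp_force: 0.1
```

```bash
python3 - <<'E'
from mv import *
did([0,-.005,0,0,0,0])
where()
E
```

```text
clock 5.575 s,t,h [-122.08   19.03   -6.06] rot err deg [-0.02  0.   -0.  ] w 65.8 gf 0.1 F d,x,n [ 0.01 -0.44  0.44] j [ 0.13  0.49 -0.22 -0.2  -0.83 -0.16]
cmd [-122.11   18.99   -5.99]
```

Request:
carry_out(
  rows=[
    [0,-0.0025,0,0,0,0,0.54],
    [0,-0.005,0,0,0,0,0.54],
    [0,-0.005,0,0,0,0,0.54],
  ],
)

```text
clock: 5.95
position: [586.2, -64.8, 235.8]
ee_rot: [-0.645, 0.76, 0.05, 0.057]
contact_force: [-3.3, 0.1, 2.0]
gripper_width: 65.5
grasp_force: 1.8
```

```bash
python3 - <<'E'
from mv import *
did([0,-.005,0,0,0,0])
where()
E
```

```text
clock 5.95 s,t,h [-122.1    19.13   -6.16] rot err deg [-0.14  0.    0.01] w 65.5 gf 1.8 F d,x,n [-0.1  -3.25  2.07] j [ 0.13  0.5  -0.21 -0.2  -0.83 -0.16]
cmd [-122.11   19.99   -5.99]
```

Request:
carry_out(
  rows=[
    [0,0.0065,0,0,0,0,0.54],
    [-0.015,0.0065,0,0,0,0,0.54],
    [-0.03,0.0065,0,0,0,0,0.54],
    [-0.045,0.0065,0,0,0,0,0.54],
    [-0.06,0.0065,0,0,0,0,0.54],
    [-0.08,0.0065,0,0,0,0,0.54],
    [-0.1,0.0065,0,0,0,0,0.54],
    [-0.12,0.0065,0,0,0,0,0.54],
    [-0.14,0.0065,0,0,0,0,0.54],
    [-0.14,0.0065,0,0,0,0,0.54],
  ],
)

```text
clock: 7.2
position: [590.2, -37.0, 240.4]
ee_rot: [-0.646, 0.76, 0.049, 0.058]
contact_force: [0.5, -0.9, -0.4]
gripper_width: 65.6
grasp_force: 0.3
```

```bash
python3 - <<'E'
from mv import *
did([-.14,.0065,0,0,0,0])
where()
p,_=snap('top','top2');q,_=snap('side','side2')
cv2.imwrite('pics/b2.png',np.hstack([cv2.resize(p[160:280,180:360],None,fx=2.2,fy=4)[:, :, ::-1],cv2.resize(q[200:320,240:410],None,fx=2.3,fy=4)[:,:,::-1]])[:, :800])
E
```

```text
clock 7.2 s,t,h [-93.59  18.94  -5.86] rot err deg [ 0.02 -0.01 -0.03] w 65.6 gf 0.3 F d,x,n [-0.9   0.61 -0.25] j [ 0.18  0.49 -0.21 -0.19 -0.83 -0.21]
cmd [-94.11  18.69  -5.98]
```

View pics/b2.png

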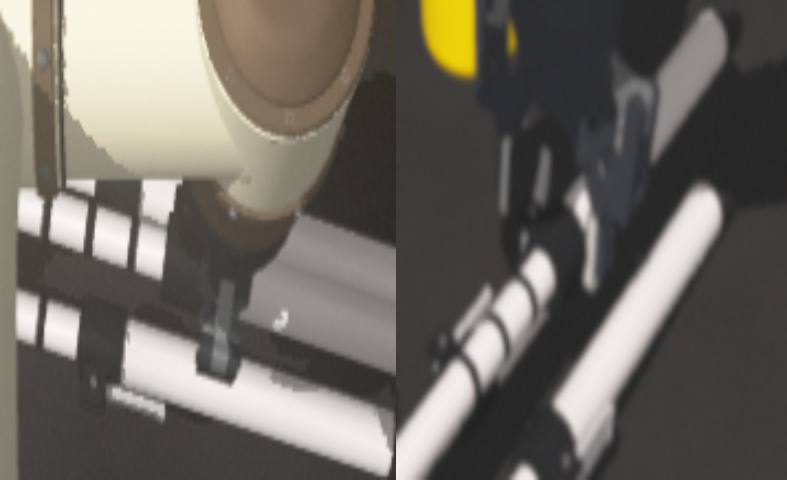

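The right half shows the clamp at about (560,260) abutting the -x finger and moving up. The rings are at about (465,370), (500,335) and (530,300), and the lever, inside the +x finger at about (540,185), is still open. I'll keep pushing.

Request:
carry_out(
  rows=[
    [-0.02,0,0,0,0,0,0.54],
    [-0.045,0,0,0,0,0,0.54],
    [-0.07,0,0,0,0,0,0.54],
    [-0.095,0,0,0,0,0,0.54],
    [-0.12,0,0,0,0,0,0.54],
    [-0.145,0,0,0,0,0,0.54],
    [-0.17,0,0,0,0,0,0.54],
    [-0.195,0,0,0,0,0,0.54],
    [-0.22,0,0,0,0,0,0.54],
    [-0.24,0,0,0,0,0,0.54],
    [-0.255,0,0,0,0,0,0.54],
    [-0.255,0,0,0,0,0,0.54],
  ],
)

```text
clock: 8.8
position: [598.2, 12.6, 247.8]
ee_rot: [-0.645, 0.76, 0.049, 0.057]
contact_force: [0.5, -0.8, -0.0]
gripper_width: 65.8
grasp_force: 0.3
```

```bash
python3 - <<'E'
from mv import *
did([-.255,0,0,0,0,0])
where()
q,_=snap('side','side3')
# project axis points (camera-facing surface) for reference
c=arm.calibration('side');W=np.linalg.inv(c['cam_to_world']);M=np.array(c['mtx'])
def proj(P):
    p=W[:3,:3]@P+W[:3,3];a=np.array([p[0],-p[1]])/-p[2];a=a*(1+c['k1']*(a@a));return M[:2,:2]@a+M[:2,2]
o=np.array(c['cam_to_world'])[:3,3]
v=o-ring;v-=v@D*D;v/=np.linalg.norm(v)
for s in(30,0,-30):print(s,np.round(proj(ring+s*D+10*v),1))
g=cv2.cvtColor(q,cv2.COLOR_RGB2GRAY)
print([ (s,int(cv2.getRectSubPix(g,(1,1),tuple(map(float,proj(ring+s*D+10*v))))[0,0])) for s in np.arange(40,-12,-1.)])
cv2.imwrite('pics/b3.png',cv2.resize(q[220:330,230:360],None,fx=5,fy=5,interpolation=2)[:,:,::-1])
E
```

```text
clock 8.8 s,t,h [-42.8   18.68  -6.06] rot err deg [-0.02 -0.01 -0.01] w 65.8 gf 0.3 F d,x,n [-0.66  0.63  0.06] j [ 0.26  0.49 -0.19 -0.19 -0.84 -0.3 ]
cmd [-43.11  18.7   -5.98]
30 [272.9 292. ]
0 [285.9 281.7]
-30 [298.1 272. ]
[(np.float64(40.0), 232), (np.float64(39.0), 233), (np.float64(38.0), 232), (np.float64(37.0), 229), (np.float64(36.0), 224), (np.float64(35.0), 211), (np.float64(34.0), 187), (np.float64(33.0), 152), (np.float64(32.0), 116), (np.float64(31.0), 91), (np.float64(30.0), 75), (np.float64(29.0), 98), (np.float64(28.0), 128), (np.float64(27.0), 161), (np.float64(26.0), 192), (np.float64(25.0), 215), (np.float64(24.0), 226), (np.float64(23.0), 230), (np.float64(22.0), 232), (np.float64(21.0), 232), (np.float64(20.0), 232), (np.float64(19.0), 233), (np.float64(18.0), 233), (np.float64(17.0), 232), (np.float64(16.0), 232), (np.float64(15.0), 232), (np.float64(14.0), 232), (np.float64(13.0), 232), (np.float64(12.0), 233), (np.float64(11.0), 233), (np.float64(10.0), 232), (np.float64(9.0), 232), (np.float64(8.0), 231), (np.float64(7.0), 230), (np.float64(6.0), 224), (np.float64(5.0), 213), (np.float64(4.0), 193), (np.float64(3.0), 160), (np.float64(2.0), 124), (np.float64(1.0), 92), (np.float64(0.0), 68), (np.float64(-1.0), 55), (np.float64(-2.0), 48), (np.float64(-3.0), 46), (np.float64(-4.0), 46), (np.float64(-5.0), 48), (np.float64(-6.0), 48), (np.float64(-7.0), 48), (np.float64(-8.0), 48), (np.float64(-9.0), 47), (np.float64(-10.0), 48), (np.float64(-11.0), 48)]
```

View pics/b3.png

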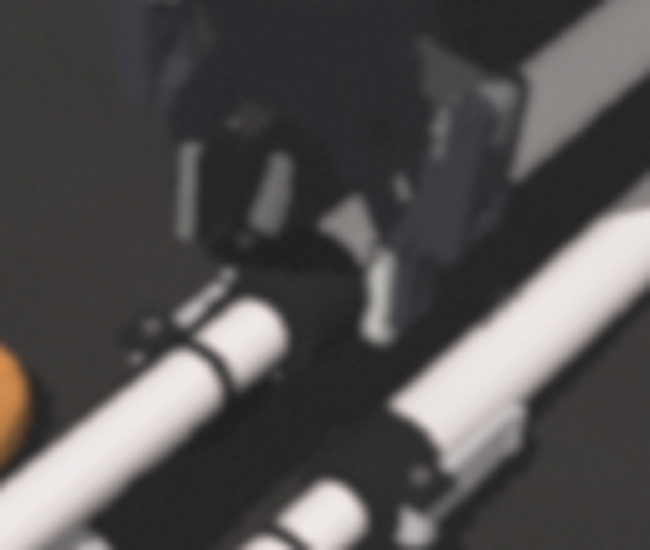

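The picture shows the lamp-side ring at crop (205,365) and the clamp now covering the lower part of the middle ring at about (280,330). The lever, at about (270,200), is still open between the fingers. I'll get the exact clamp end from the depth points on the clamp rim.

```bash
cat > rim.py <<'E'
from mv import *
from fit import cloud
def rim(d,n='side',box=(220,200,380,340)):
    uv,P=cloud(n,d,box);w=P-ring;s=w@D;q=w-np.outer(s,D);r=np.linalg.norm(q,axis=1)
    t=w@X;h=w@N
    k=(r>15.5)&(r<20.5)&(s>-45)&(s<20)&(h>0)&(t<12)
    f=(r>12)&(r<17)&(s>-20)&(s<20)&(h>0)&(t<12)
    print(n,'rim s hist',np.histogram(s[k],np.arange(-36,12,3)),'face s',np.round(np.sort(s[f]),1)[-40:],'med',np.median(s[f]) if f.any() else None)
E
python3 - <<'E'
from rim import *
rim(np.load('pics/side3.npy'))
d,_=np.load('pics/side0.npy'),0
# reference: same statistic at the start, where clamp end is at -75
uv,P=cloud('side',d,(250,180,400,320));w=P-ring;s=w@D;r=np.linalg.norm(w-np.outer(s,D),axis=1);t=w@X;h=w@N
k=(r>15.5)&(r<20.5)&(s>-120)&(s<-55)&(h>0)&(t<12);f=(r>12)&(r<17)&(s>-95)&(s<-55)&(h>0)&(t<12)
print(np.histogram(s[k],np.arange(-111,-63,3)),np.round(np.sort(s[f]),1)[-40:],np.median(s[f]))
E
```

```text
side rim s hist (array([ 1, 16, 25, 33, 35, 24, 39, 35, 28, 32, 37, 48,  8,  0,  0]), array([-36, -33, -30, -27, -24, -21, -18, -15, -12,  -9,  -6,  -3,   0,
         3,   6,   9])) face s [-1.  -0.9 -0.9 -0.9 -0.8 -0.7 -0.6 -0.6 -0.6 -0.5 -0.5 -0.5 -0.5 -0.4
 -0.4 -0.3 -0.3 -0.3 -0.3 -0.3 -0.1 -0.1 -0.1  0.   0.   0.1  0.1  0.2
  0.2  0.2  0.3  0.4  1.1  6.4  8.2 13.5 17.  17.2 17.5 17.6] med -1.3098540465301056
(array([ 0,  1, 19, 22, 26, 28, 32, 26, 25, 24, 31, 38, 15,  0,  0]), array([-111, -108, -105, -102,  -99,  -96,  -93,  -90,  -87,  -84,  -81,
        -78,  -75,  -72,  -69,  -66])) [-75.7 -75.6 -75.5 -75.4 -75.4 -75.3 -75.3 -75.3 -75.2 -75.2 -75.1 -75.1
 -75.1 -75.1 -75.  -75.  -74.9 -74.9 -74.9 -74.9 -74.8 -74.7 -74.7 -74.7
 -74.5 -74.4 -74.4 -74.4 -74.1 -74.1 -74.  -73.9 -73.8 -73.7 -73.7 -73.6
 -73.4 -73.4 -73.3 -56.6] -75.93770104875146
```

Clamp end is about 0.4 mm short of the ring. I'll nudge it up 0.5 mm, then close step by step, keeping the -x finger at the tube.

Request:
carry_out(
  rows=[
    [-0.0025,0,0,0,0,0,0.54],
    [-0.0025,0,0,0,0,0,0.5],
    [-0.0025,0.004,0,0,0,0,0.45],
    [-0.0025,0.009,0,0,0,0,0.4],
    [-0.0025,0.014,0,0,0,0,0.35],
    [-0.0025,0.019,0,0,0,0,0.31],
    [-0.0025,0.023,0,0,0,0,0.31],
    [-0.0025,0.023,0,0,0,0,0.31],
  ],
)

```text
clock: 9.85
position: [593.7, 13.6, 248.0]
ee_rot: [-0.645, 0.76, 0.049, 0.057]
contact_force: [-3.8, 0.4, 3.9]
gripper_width: 56.4
grasp_force: 2.1
```

```bash
python3 - <<'E'
from rim import *
did([-.0025,.023,0,0,0,0])
where()
q,d=snap('side','side4');rim(d)
E
```

```text
clock 9.85 s,t,h [-42.56  14.06  -5.94] rot err deg [-0.02  0.   -0.  ] w 56.4 gf 2.1 F d,x,n [ 0.36 -3.79  3.91] j [ 0.26  0.48 -0.2  -0.19 -0.83 -0.3 ]
cmd [-42.61  14.1   -5.98]
side rim s hist (array([ 1, 14, 29, 31, 33, 34, 31, 38, 33, 32, 32, 49,  7,  0,  0]), array([-36, -33, -30, -27, -24, -21, -18, -15, -12,  -9,  -6,  -3,   0,
         3,   6,   9])) face s [-0.7 -0.6 -0.6 -0.6 -0.5 -0.5 -0.4 -0.4 -0.3 -0.3 -0.3 -0.3 -0.2 -0.2
 -0.2 -0.1 -0.  -0.   0.   0.1  0.1  0.1  0.1  0.1  0.2  0.2  0.3  0.3
  0.5  0.7  0.7  1.   1.2  1.3  1.7  2.4  2.5  4.1  5.  10.9] med -0.9818986577033555
```

Clamp end is now at the ring, with q around 0.0. Continuing to close.

Request:
carry_out(
  rows=[
    [0,0,0,0,0,0,0.27],
    [0,0.005,0,0,0,0,0.22],
    [0,0.01,0,0,0,0,0.17],
    [0,0.015,0,0,0,0,0.12],
    [0,0.02,0,0,0,0,0.08],
    [0,0.025,0,0,0,0,0.08],
    [0,0.025,0,0,0,0,0.08],
  ],
)

```text
clock: 10.78
position: [588.9, 14.4, 249.1]
ee_rot: [-0.646, 0.76, 0.048, 0.058]
contact_force: [-5.1, -0.7, 8.3]
gripper_width: 46.4
grasp_force: 9.0
```

```bash
python3 - <<'E'
from rim import *
did([0,.025,0,0,0,0])
where()
q,d=snap('side','side5');rim(d)
E
```

```text
clock 10.775 s,t,h [-42.44   9.38  -4.84] rot err deg [ 0.03 -0.   -0.03] w 46.4 gf 9.0 F d,x,n [-0.26 -4.92  8.45] j [ 0.26  0.47 -0.22 -0.19 -0.83 -0.3 ]
cmd [-42.61   9.1   -5.98]
side rim s hist (array([ 1, 15, 25, 36, 30, 31, 32, 40, 33, 29, 39, 46, 10,  0,  0]), array([-36, -33, -30, -27, -24, -21, -18, -15, -12,  -9,  -6,  -3,   0,
         3,   6,   9])) face s [-0.8 -0.8 -0.7 -0.7 -0.7 -0.7 -0.7 -0.6 -0.6 -0.4 -0.4 -0.3 -0.3 -0.3
 -0.3 -0.2 -0.2 -0.1 -0.1 -0.   0.1  0.1  0.2  0.2  0.3  0.4  0.4  0.6
  0.6  0.7  0.7  0.7  0.8  1.4  1.4  2.1  2.2  2.6  4.7  7.3] med -1.0043869648343915
```

Request:
carry_out(
  rows=[
    [0,0,-0.003,0,0,0,0.03],
    [0,0.004,-0.006,0,0,0,-0.01],
    [0,0.009,-0.009,0,0,0,-0.05],
    [0,0.013,-0.011,0,0,0,-0.09],
    [0,0.017,-0.013,0,0,0,-0.13],
    [0,0.021,-0.014,0,0,0,-0.16],
    [0,0.025,-0.014,0,0,0,-0.16],
    [0,0.025,-0.014,0,0,0,-0.16],
  ],
)

```text
clock: 11.82
position: [583.9, 14.8, 250.5]
ee_rot: [-0.645, 0.76, 0.049, 0.057]
contact_force: [-3.2, -0.8, 2.2]
gripper_width: 36.0
grasp_force: 8.2
```

```bash
python3 - <<'E'
from rim import *
did([0,.025,-.014,0,0,0])
where()
q,d=snap('side','side6');rim(d)
E
```

```text
clock 11.825 s,t,h [-42.64   4.2   -3.4 ] rot err deg [-0.01  0.    0.01] w 36.0 gf 8.2 F d,x,n [-1.   -3.04  2.34] j [ 0.27  0.47 -0.23 -0.19 -0.82 -0.31]
cmd [-42.61   4.1   -3.18]
side rim s hist (array([ 0, 15, 27, 36, 26, 32, 42, 29, 30, 31, 36, 44,  8,  0,  0]), array([-36, -33, -30, -27, -24, -21, -18, -15, -12,  -9,  -6,  -3,   0,
         3,   6,   9])) face s [-0.9 -0.8 -0.7 -0.7 -0.7 -0.6 -0.5 -0.4 -0.4 -0.4 -0.3 -0.2 -0.2 -0.2
 -0.2 -0.1 -0.1 -0.1 -0.1  0.   0.   0.1  0.1  0.2  0.2  0.2  0.3  0.4
  0.4  0.7  0.7  0.7  1.2  2.2  2.7  3.2  3.8  4.6 11.7 12.4] med -1.1514941511977281
```

Request:
carry_out(
  rows=[
    [0,0.001,-0.001,0,0,0,-0.2],
    [0,0.002,-0.001,0,0,0,-0.3],
    [0,0.002,-0.001,0,0,0,-0.6],
    [0,0.002,-0.001,0,0,0,-1],
    [0,0.002,-0.001,0,0,0,-1],
    [0,0.002,-0.001,0,0,0,-1],
    [0,0.002,-0.001,0,0,0,-1],
    [0,0.002,-0.001,0,0,0,-1],
  ],
)

```text
clock: 12.88
position: [583.1, 14.7, 250.9]
ee_rot: [-0.645, 0.761, 0.049, 0.057]
contact_force: [-5.0, -2.7, 4.0]
gripper_width: 32.8
grasp_force: 59.3
```

```bash
python3 - <<'E'
from rim import *
did([0,.002,-.001,0,0,0])
where()
q,d=snap('side','side7');rim(d)
cv2.imwrite('pics/b7.png',cv2.resize(q[220:330,230:360],None,fx=5,fy=5,interpolation=2)[:,:,::-1])
E
```

```text
clock 12.875 s,t,h [-42.78   3.29  -2.98] rot err deg [-0.08  0.    0.09] w 32.8 gf 59.3 F d,x,n [-2.83 -4.48  4.48] j [ 0.27  0.46 -0.23 -0.19 -0.83 -0.31]
cmd [-42.61   3.7   -2.98]
side rim s hist (array([ 2, 13, 31, 28, 30, 36, 31, 35, 40, 36, 39, 43,  6,  0,  0]), array([-36, -33, -30, -27, -24, -21, -18, -15, -12,  -9,  -6,  -3,   0,
         3,   6,   9])) face s [-1.1 -1.  -1.  -0.9 -0.9 -0.9 -0.8 -0.8 -0.8 -0.8 -0.8 -0.7 -0.7 -0.7
 -0.7 -0.5 -0.4 -0.4 -0.4 -0.4 -0.4 -0.3 -0.2 -0.2 -0.2 -0.2 -0.1 -0.
  0.2  0.2  0.4  0.4  0.6  0.7  0.8  1.   1.2  1.4  2.1  3.8] med -1.1987833186285946
```

View pics/b7.png

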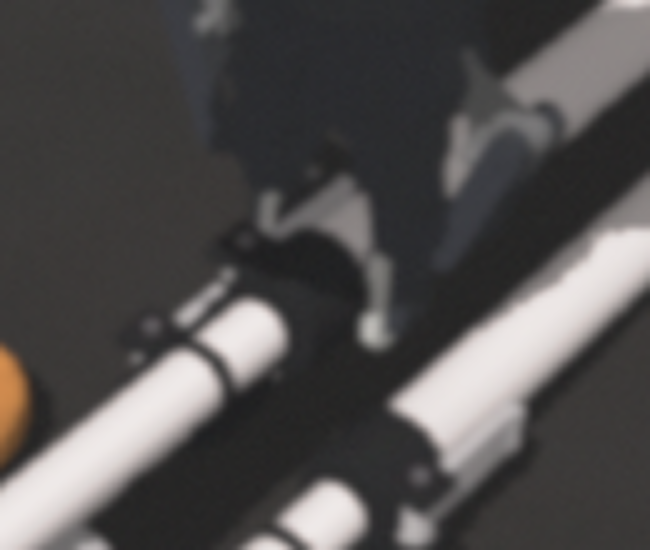

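The picture shows the lever shut between the +x finger and the tube, at about (300,205), and the clamp edge at the ring at about (285,335). The lamp-side ring is at about (205,365). I'll hold briefly to check for creep.

Request:
carry_out(
  rows=[
    [0,0,0,0,0,0,-1],
    [0,0,0,0,0,0,-1],
    [0,0,0,0,0,0,-1],
    [0,0,0,0,0,0,-1],
    [0,0,0,0,0,0,-1],
    [0,0,0,0,0,0,-1],
  ],
)

```text
clock: 13.68
position: [583.1, 14.7, 250.9]
ee_rot: [-0.645, 0.761, 0.049, 0.057]
contact_force: [-4.9, -1.1, 4.2]
gripper_width: 32.7
grasp_force: 59.3
```

```bash
python3 - <<'E'
from rim import *
where()
q,d=snap('side','side8')
uv,P=cloud('side',d,(220,200,380,340));w=P-ring;s=w@D;r=np.linalg.norm(w-np.outer(s,D),axis=1);t=w@X;h=w@N
f=(r>12)&(r<17)&(abs(s)<20)&(h>0)&(t<12);print('face',np.median(s[f]))
k=(t>14)&(t<32)&(s<-55)&(s>-75)&(abs(h)<12);print('blade beyond pad t: ',k.sum(),np.round(np.percentile(t[k],[10,50,90]),1) if k.any() else '')
if abs(np.median(s[f])+.95)<.8: arm.job_done(); print('handed in')
E
```

```text
clock 13.675 s,t,h [-42.77   3.26  -3.  ] rot err deg [-0.08  0.01  0.09] w 32.7 gf 59.3 F d,x,n [-1.19 -4.66  4.4 ] j [ 0.27  0.46 -0.23 -0.19 -0.83 -0.31]
cmd [-42.61   3.7   -2.98]
face -1.103147686171194
blade beyond pad t:  19 [14.7 16.6 18.4]
the job is handed in; nothing more can be done
handed in
```

I slid the leg up and squeezed the lever shut, then handed the job in with both still gripped at about 59 N: by camera depth the clamp end is within about 0.3 mm of the middle ring, it held steady for the last 0.8 s, and I never touched the brush, comb or canister.

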